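# Load the bottle mixer, lock it at the first click and start it

### The arm

A 6-joint arm with a two-finger parallel gripper is mounted at the origin on a cart in front of the work surface, level with it; the furniture and walls round the work are solid. World frame = base frame: x ahead of the robot, y to its left, z up, the work surface at z = 0. Lengths are in mm, angles in rad, forces in N, time in s.
With the tool pointing down it reaches from about 275 to 825 mm from the base axis. Payload 5.2 kg.
Tool frame: the origin (TCP) lies at the very end of the fingers, on their centre line; the grasp point (between the pads) lies 19 mm behind it; z points along the fingers, y is the direction in which the jaws open and shut (so a half turn about z gives the same grasp; the last joint's range is limited). The gripper opens to 93 mm and grips with 3 to 60 N. Pads are 15 mm wide; open, the fingers measure 128 mm over their backs; the gripper's body (75 mm by 188 mm) begins 65 mm behind the grasp point.
Start: joints at [-1.528, 0.259, 1.535, -0, 1.348, -0.203], TCP at [133.854, -533.468, 218.653] pointing down, gripper open.
Joint ranges: [-3.14, 3.14], [-0.91, 2.08], [0.19, 2.58], [-1.22, 4.36], [0.22, 2.71], [-3.12, 3.12]. Speed limits (rad/s): [2.57, 2.57, 3.14, 3.14, 3.14, 3.14].

### API

Orientations are given as [roll, pitch, yaw] about the fixed x, y, z axes, in that order (R = Rz(yaw) Ry(pitch) Rx(roll)).
In Python, from bench import robot gives the robot as it stands. The module is installed in compiled form; this text tells all that it offers. Calls block until the motion is done:
- robot.move_ptp(position, orientation): joint-space move of the TCP to a pose.
- robot.move_linear(position, ori=None, speed=150, f_stop=None): straight line of the TCP; ori=None keeps the orientation; speed is the mean speed in mm/s. With f_stop (N) it stops when the force on the tool has changed by that much, and returns True; else False.
- robot.move_j(angles): joint-space move.
- robot.move_gripper(opening): opening from 0.0 (shut) to 1.0 (fully open); the grip force is fixed at half the most; returns when the fingers have stopped.
- robot.sleep(seconds).
- robot.inverse_kinematics(position, orientation): joint angles nearest the present ones, or None.
- robot.get_image(name): name is "side" or "top" or "wrist"; returns a dict with "img" (384x512x3 uint8, blue, green, red), "fovy" (degrees; the focal length in pixels is half the picture's height over the tangent of half this angle, whatever the lens; pixels are square), "cx", "cy" (the principal point, pixels), "eye" and "orientation" of the camera in the world. Camera axes: x right, y down, z forward; pixel columns grow to the right and rows downward; lengths in mm; the calibration is good to about 2 mm. A picture is of the moment at which its call begins. There is no depth.
A pose or a line that the arm cannot do raises robot.MotionError and nothing moves.
- robot.hand_in(): hands the job in, once; it reports no verdict.
Readings, each from a call of its own:
- robot.current_t(): time.
- robot.current_qpos(): joint angles.
- robot.current_joint_vel(): joint speeds.
- robot.current_joint_efforts(): joint torques, N m.
- robot.current_tcp_pos(): TCP position.
- robot.current_eef_rot(): TCP orientation.
- robot.current_contact_force(): force on the tool from outside, world axes, zero at the start.
- robot.current_ft_torque(): the same for the moment, N m.
- robot.current_gripper_width(): opening from 0.0 (shut) to 1.0 (fully open).
Only numpy, scipy, OpenCV 4.12 (cv2) and the standard library are available. Lean on these libraries where they do the work, as an engineer would, in place of code of your own. Each camera call takes 0.05 s, during which the arm holds its last target.

### The job

Stand every dropper bottle from the white stand upright in a pocket of the bottle mixer, one to a pocket, then close the mixer's jaw by turning its bar knob clockwise (seen from above) and stop at the first click of its torque clutch, never going on to a second. Then start the mixer on the control pad: press the square key, then the long bar key, then the round key, each fully down and one at a time, pressing no key before the jaw is locked. Leave the small grey-capped vial and the yellow and black tip box where they stand.

Things in the scene. Friction and masses are not known exactly. Their poses are not given: they have to be found in the camera images.
- bottle_a_mid (a point): dropper bottle, 77 mm tall: glass body 21.6 mm in diameter up to 41 mm, screw cap 16.4 mm in diameter from 42 to 54 mm, rubber bulb 9 mm in diameter above to 76 mm; 30 to 55 g; stands upright in a well of the white bottle stand, its foot 6 mm above the worktop; best taken by the cap, 48 mm above its foot, clear of the stand. The point is on its axis half-way up (38.5 mm above its foot), z along the axis to the bulb. May be absent
- bottle_b_mid (a point): dropper bottle, 77 mm tall: glass body 21.6 mm in diameter up to 41 mm, screw cap 16.4 mm in diameter from 42 to 54 mm, rubber bulb 9 mm in diameter above to 76 mm; 30 to 55 g; stands upright in a well of the white bottle stand, its foot 6 mm above the worktop; best taken by the cap, 48 mm above its foot, clear of the stand. The point is on its axis half-way up (38.5 mm above its foot), z along the axis to the bulb. May be absent
- bottle_c_mid (a point): dropper bottle, 77 mm tall: glass body 21.6 mm in diameter up to 41 mm, screw cap 16.4 mm in diameter from 42 to 54 mm, rubber bulb 9 mm in diameter above to 76 mm; 30 to 55 g; stands upright in a well of the white bottle stand, its foot 6 mm above the worktop; best taken by the cap, 48 mm above its foot, clear of the stand. The point is on its axis half-way up (38.5 mm above its foot), z along the axis to the bulb. May be absent
- bottle_d_mid (a point): dropper bottle, 77 mm tall: glass body 21.6 mm in diameter up to 41 mm, screw cap 16.4 mm in diameter from 42 to 54 mm, rubber bulb 9 mm in diameter above to 76 mm; 30 to 55 g; stands upright in a well of the white bottle stand, its foot 6 mm above the worktop; best taken by the cap, 48 mm above its foot, clear of the stand. The point is on its axis half-way up (38.5 mm above its foot), z along the axis to the bulb. May be absent
- stand_top (a point): centre of the top face of the loose white bottle stand, a block 110 x 110 x 30 mm (0.7 kg) with four square wells 24.4 mm wide and 24 mm deep at 30 mm to either side in x and y; z up. Nothing is asked of it
- mixer: the bottle mixer, fixed: white housing 130 x 290 mm, its top face 30 mm above the worktop; origin at the centre of its underside, z up, y along its length towards the knob. A row of four pockets occupies its -y half, closed behind (+x) by an aluminium wall and in front (-x) by a steel jaw that runs the length of the row; walls and jaw stand 28 mm above the pocket floors. The knob stands on a column at the +y end, 101 mm along y from pocket 4
- pocket_1 (a point): centre of the floor of pocket 1 of the mixer (1 is farthest from the knob, then 36 mm apart along the mixer's y), 30 mm above the worktop; axes as the mixer's. 28 mm wide in y between walls 8 mm thick; in x from 13 mm behind this point (fixed wall, x = +13 mm) to the jaw, which stands 11 mm before it when closed and up to 21 mm before it when open
- pocket_2 (a point): centre of the floor of pocket 2 of the mixer (1 is farthest from the knob, then 36 mm apart along the mixer's y), 30 mm above the worktop; axes as the mixer's. 28 mm wide in y between walls 8 mm thick; in x from 13 mm behind this point (fixed wall, x = +13 mm) to the jaw, which stands 11 mm before it when closed and up to 21 mm before it when open
- pocket_3 (a point): centre of the floor of pocket 3 of the mixer (1 is farthest from the knob, then 36 mm apart along the mixer's y), 30 mm above the worktop; axes as the mixer's. 28 mm wide in y between walls 8 mm thick; in x from 13 mm behind this point (fixed wall, x = +13 mm) to the jaw, which stands 11 mm before it when closed and up to 21 mm before it when open
- pocket_4 (a point): centre of the floor of pocket 4 of the mixer (1 is farthest from the knob, then 36 mm apart along the mixer's y), 30 mm above the worktop; axes as the mixer's. 28 mm wide in y between walls 8 mm thick; in x from 13 mm behind this point (fixed wall, x = +13 mm) to the jaw, which stands 11 mm before it when closed and up to 21 mm before it when open
- knob_grip (a point): middle of the grip of the mixer's knob, on its axis, 99 mm above the worktop: a grey bar 52 mm long (this point's x axis; white mark at the -x end), 13 mm thick (y) and 38 mm high, from 19 mm below (where a disc 42 mm in diameter begins) to 14 mm above this point; turns with the knob. Turning it clockwise seen from above (negative yaw) drives the spindle and closes the jaw
- spindle (a joint): turn of the spindle below the knob, rad, clockwise: 0 jaw fully open, 2.6 its stop, jaw fully closed (4 mm of jaw travel per rad). Starts between 0.2 and 1.2. Turns stiffly (about 0.18 N m) with the knob and stays where it is left; turning the knob back opens the jaw again
- clutch (a joint): slip of the knob on its spindle, rad, clockwise: 0 until the spindle is at its stop; turned further against about 0.3 N m the knob slips, clicks over at about 0.3 and settles by itself at 0.6 (first click; if the knob is held still just past the click, the spindle may spring back by up to 0.25 rad instead, which is harmless); it would settle at 1.2 after a second click (over-tightened; that one clicks over at about 0.9)
- pad: the control pad, fixed: white box 84 x 190 x 30 mm with three grey spring keys 56 mm apart in a row along its y, in any order; origin at the centre of its underside, z up
- top_square (a point): top centre of the square key, 26 x 26 mm, 14 mm above the pad's top face (the key itself stands 10 mm out of its black frame), at rest 44 mm above the worktop; pressed straight down
- top_bar (a point): top centre of the long bar key, 46 x 14 mm (long along x), 14 mm above the pad's top face (the key itself stands 10 mm out of its black frame), at rest 44 mm above the worktop; pressed straight down
- top_round (a point): top centre of the round key, 30 mm in diameter, 14 mm above the pad's top face (the key itself stands 10 mm out of its black frame), at rest 44 mm above the worktop; pressed straight down
- key_square (a joint): travel of that key, m: 0 at rest, 0.006 fully down (about 4.5 N); springs back when let go
- key_bar (a joint): travel of that key, m: 0 at rest, 0.006 fully down (about 4.5 N); springs back when let go
- key_round (a joint): travel of that key, m: 0 at rest, 0.006 fully down (about 4.5 N); springs back when let go
- vial_mid (a point): small reagent vial with a grey cap, 22 mm in diameter, 51 mm tall, half-way up; a bystander to be left alone
- tips: yellow and black pipette tip box, 89 x 125 x 61 mm, origin at the centre of its underside; a bystander to be left alone

How it is judged:
By the outcome, as a careful person would: the job done as asked, in the order asked, and still so for the second after the job is handed in, with the robot touching nothing.
Of bottle_a, bottle_b, bottle_c, bottle_d only 3 to 4 are there at a start; the rules pass over those that are not, and their reading is None.
At some moment in a run one of stand may be knocked a few centimetres aside while the robot is not near it.
It also fails if it takes over 200 s, if anything falls off the work surface, if the arm or the gripper's body presses on something with over 40 N, if the wrist force passes 120 N, or if a joint passes its speed limit or range.

## Working session

There is one attempt and no reset: what is moved stays moved. The work goes in short steps, each a Python script; the robot and the scene stay as the last script left them, time stands still between calls to the robot, and variables do not carry over. Pictures are saved under pics/ and viewed, and the job is handed in when it is done.

```bash
mkdir -p pics; ls; cat > h.py <<'E'
from bench import robot
import numpy as np, cv2
from scipy.spatial.transform import Rotation as R
def cam(n,save=None):
    d=robot.get_image(n)
    if save: cv2.imwrite('pics/'+save,d['img'])
    return d
def rot(d):
    o=np.array(d['orientation'],float)
    return o if o.shape==(3,3) else R.from_euler('xyz',o).as_matrix()
def ray(d,u,v):
    f=d['img'].shape[0]/2/np.tan(np.radians(d['fovy'])/2)
    r=rot(d)@np.array([(u-d['cx'])/f,(v-d['cy'])/f,1.0]); return np.array(d['eye'],float),r
def onz(d,u,v,z):
    e,r=ray(d,u,v); return e+r*(z-e[2])/r[2]
def proj(d,p):
    f=d['img'].shape[0]/2/np.tan(np.radians(d['fovy'])/2)
    c=rot(d).T@(np.array(p,float)-np.array(d['eye'],float)); return np.array([d['cx']+f*c[0]/c[2],d['cy']+f*c[1]/c[2]])
E
python3 - <<'E'
from h import *
for n in ['side','top','wrist']:
    d=cam(n,n+'0.png'); print(n,d['fovy'],d['cx'],d['cy'],d['eye'],d['orientation'])
print(robot.current_eef_rot(),robot.current_t())
E
```

```text
pics
side 52.50615764830151 256.8606388432689 186.70662784852203 [ 141.45057341 -699.11558699  613.08865923] [-2.12126629  0.02283576 -0.58992656]
top 45.86880171114736 259.88259518247247 190.26744198114082 [ 409.3850063    49.7848137  1345.45167655] [-3.00441061 -0.00803971 -1.58241971]
wrist 61.22313519242365 250.08952301013264 193.04671566941633 [ 213.45025142 -513.09462128  384.08406908] [ 2.84224449e+00  2.14246389e-03 -1.32356309e+00]
[-3.14024216e+00 -3.03968681e-04  2.45768534e-01] 0.15
```

View pics/top0.png

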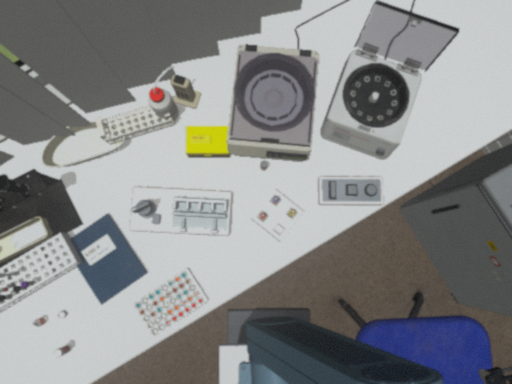

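View pics/side0.png

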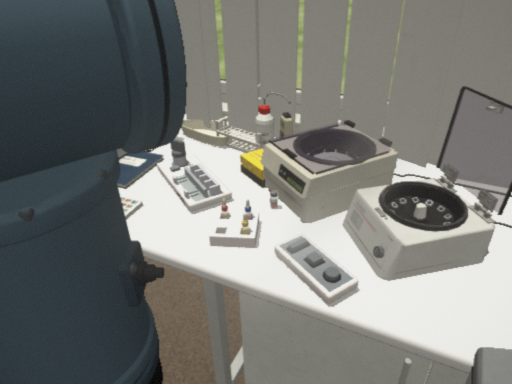

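View pics/wrist0.png

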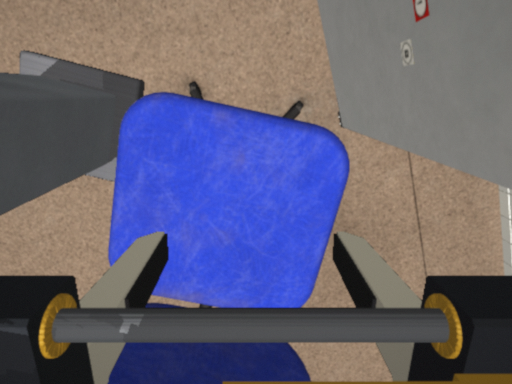

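```bash
python3 - <<'E'
from h import *
im=cv2.imread('pics/top0.png')
cv2.imwrite('pics/t1.png',cv2.resize(im[175:250,120:245],None,fx=6,fy=6,interpolation=cv2.INTER_CUBIC))
cv2.imwrite('pics/t2.png',cv2.resize(im[155:245,245:390],None,fx=5,fy=5,interpolation=cv2.INTER_CUBIC))
d=robot.get_image('top')
for n,u,v,z in [('red',263,216,83),('pur',275,200,83),('yel',291,212,83),('knob',146,208,110),('mix',181,210,30),('pad',351,190,30),('stand',278,215,30)]: print(n,onz(d,u,v,z))
E
```

```text
red [511.05878152  29.76333545  83.        ]
pur [555.57751033  -4.41469273  83.        ]
yel [521.38524383 -48.54772238  83.        ]
knob [534.24815013 349.13543539 110.        ]
mix [535.39895253 266.92050441  30.        ]
pad [ 588.83565247 -230.0206923    30.        ]
stand [517.75904826 -14.69930162  30.        ]
```

View pics/t1.png

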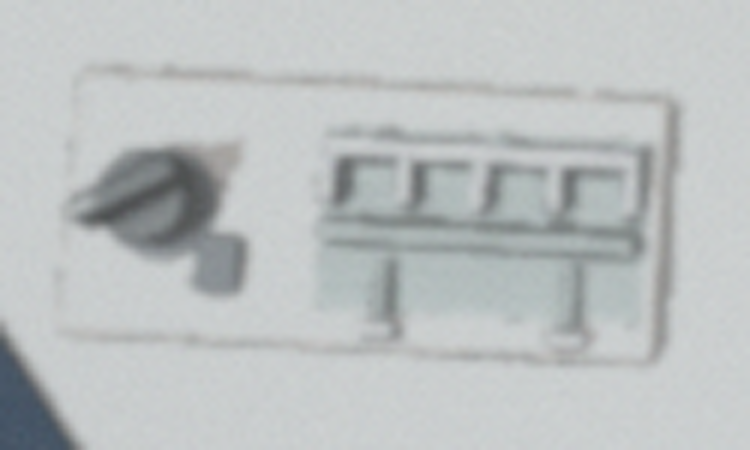

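View pics/t2.png

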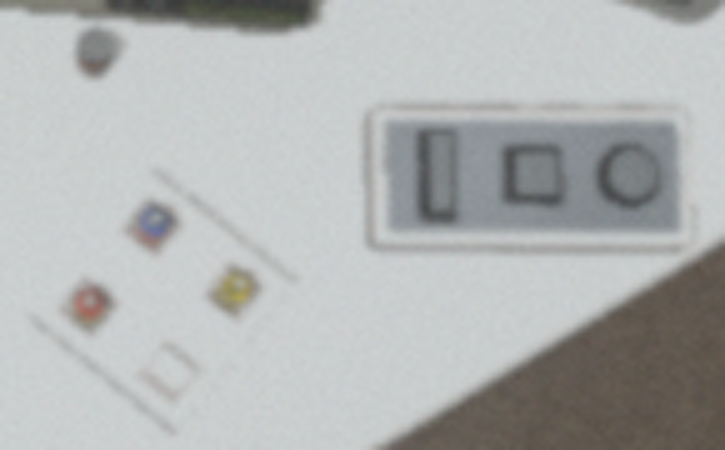

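```bash
python3 - <<'E'
from h import *
for i,(x,y) in enumerate([(540,-230),(490,-15),(490,250)]):
    robot.move_ptp([x,y,260],[np.pi,0,0]); robot.sleep(0.3)
    d=cam('wrist','w%d.png'%i); np.save('w%d.npy'%i,np.r_[d['fovy'],d['cx'],d['cy'],d['eye'],d['orientation']])
    print(robot.current_tcp_pos(),robot.current_t(),robot.current_qpos())
E
```

```text
[ 539.79086313 -230.45632745  259.94925259] 2.3917 [-5.93433180e-01  3.02663554e-01  1.37432479e+00  6.86590385e-06
  1.46468960e+00  9.78151356e-01]
[490.21239875 -15.82609102 259.7219218 ] 3.625 [-2.60104278e-01  1.24823533e-01  1.60129975e+00 -5.59433196e-05
  1.41601097e+00  1.31208854e+00]
[490.34211246 249.14406355 260.0708587 ] 5.0083 [ 2.67329006e-01  2.34365755e-01  1.46560900e+00 -8.93327788e-05
  1.44150904e+00  1.83959965e+00]
```

View pics/w0.png

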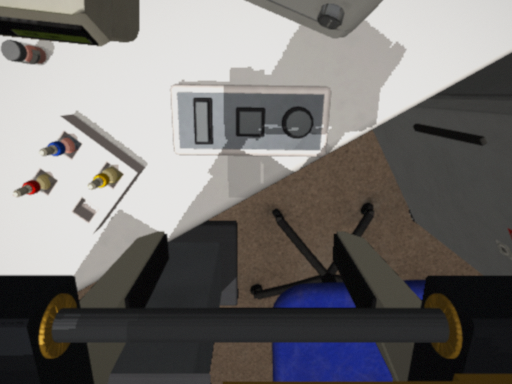

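View pics/w1.png

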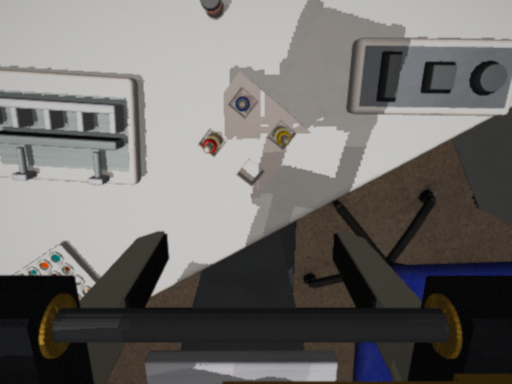

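View pics/w2.png

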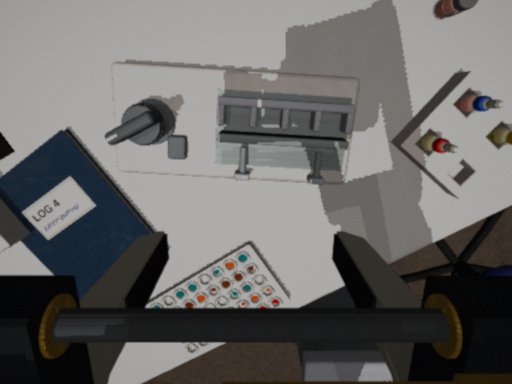

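```bash
python3 - <<'E'
from h import *
im=cv2.imread('pics/w1.png')
cv2.imwrite('pics/w1z.png',cv2.resize(im[60:200,180:320],None,fx=4.2,fy=4.2,interpolation=cv2.INTER_CUBIC))
im=cv2.imread('pics/w2.png')
cv2.imwrite('pics/w2z.png',cv2.resize(im[50:195,95:370],None,fx=2.9,fy=2.9,interpolation=cv2.INTER_CUBIC))
E
```

```text
(no output)
```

View pics/w1z.png

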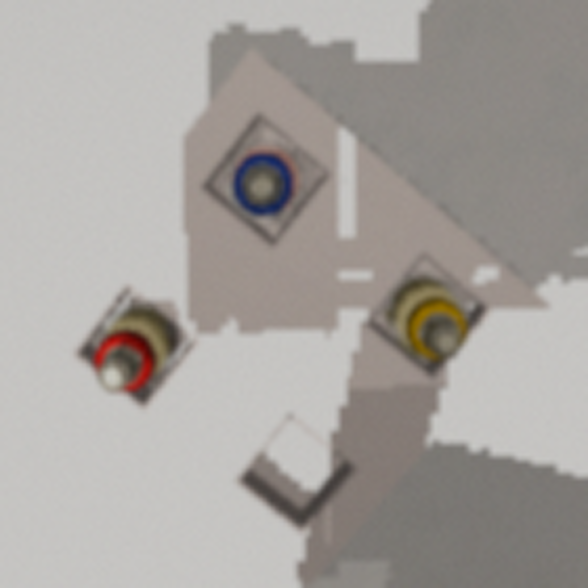

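View pics/w2z.png

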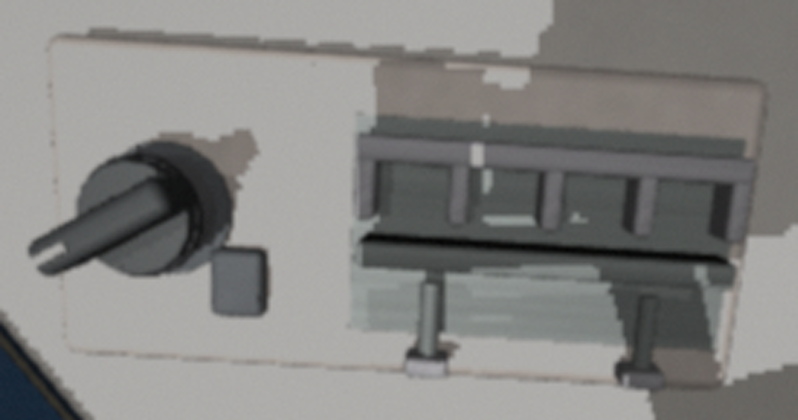

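```bash
cat >> h.py <<'E'
def load(i):
    a=np.load('w%d.npy'%i); return dict(img=cv2.imread('pics/w%d.png'%i),fovy=a[0],cx=a[1],cy=a[2],eye=a[3:6],orientation=a[6:9])
HUES={'red':[(0,8),(172,180)],'blue':[(105,130)],'yellow':[(18,32)]}
def caps(d,box=None,smin=110,vmin=60):
    hsv=cv2.cvtColor(d['img'],cv2.COLOR_BGR2HSV); out={}
    for n,rs in HUES.items():
        m=np.zeros(hsv.shape[:2],np.uint8)
        for a,b in rs: m|=cv2.inRange(hsv,(a,smin,vmin),(b,255,255))
        if box is not None:
            k=np.zeros_like(m); x0,y0,x1,y1=box; k[y0:y1,x0:x1]=1; m*=k
        cs=cv2.findContours(m,cv2.RETR_EXTERNAL,cv2.CHAIN_APPROX_NONE)[0]
        cs=[c for c in cs if len(c)>=8]
        out[n]=sorted([(len(c),*cv2.minEnclosingCircle(c)) for c in cs],reverse=True)[:3]
    return out
E
python3 - <<'E'
from h import *
d=load(1)
for n,l in caps(d,(180,60,320,200)).items():
    for c in l: print(n,c,onz(d,*c[1],57).round(1))
# empty well corners
z=lambda u,v:(180+u/4.2,60+v/4.2)
for u,v in [(240,480),(292,415),(353,465),(302,525)]: print('well',onz(d,*z(u,v),30).round(1))
for u,v in [(258,113),(328,175),(272,243),(203,185)]: print('wellblue',onz(d,*z(u,v),30).round(1))
d=load(2); z=lambda u,v:(95+u/2.9,50+v/2.9)
P=[onz(d,*z(u,v),30)[:2] for u,v in [(50,38),(765,80),(725,383),(65,350)]]
P=np.array(P);print(P.round(1),P.mean(0).round(1))
for a,b in [(0,1),(3,2),(1,2),(0,3)]:
    e=P[a]-P[b]; print(np.linalg.norm(e).round(1),np.degrees(np.arctan2(-e[0],e[1])).round(2))
print('wall top, rail ends z=58',[onz(d,*z(u,v),58).round(1) for u,v in [(358,137),(752,160),(358,160),(750,185)]])
print('jaw top back edge',[onz(d,*z(u,v),58).round(1) for u,v in [(362,238),(735,258)]])
print('dividers (bottom end) z=58',[onz(d,*z(u,v),58).round(1) for u,v in [(367,215),(458,222),(551,230),(644,235),(738,242)]])
d=load(0)
print('pad keys z44',[onz(d,u,v,44).round(1) for u,v in [(202.5,121),(250,122),(297,123)]])
E
```

```text
red (49, (209.0, 146.0), 7.280210018157959) [514.4  30.9  57. ]
blue (36, (242.0, 103.5), 6.800835609436035) [561.1  -7.1  57. ]
yellow (52, (283.0, 137.5), 7.566473007202148) [524.  -53.1  57. ]
well [4.746e+02 3.000e-01 3.000e+01]
well [494.3 -15.2  30. ]
well [479.2 -33.4  30. ]
well [460.6 -18.2  30. ]
wellblue [578.8  -5.9  30. ]
wellblue [562.3 -25.3  30. ]
wellblue [543.7  -9.6  30. ]
wellblue [559.6   9.7  30. ]
[[604.8 405.8]
 [589.2 123.9]
 [464.6 129. ]
 [479.4 415.1]] [534.5 268.5]
282.4 -3.18
286.5 -2.97
124.7 -92.38
125.8 -94.24
wall top, rail ends z=58 [array([567.9, 283.5,  58. ]), array([559.5, 134.8,  58. ]), array([559.5, 283.7,  58. ]), array([550.3, 134.7,  58. ])]
jaw top back edge [array([530.4, 283. ,  58. ]), array([522.6, 138. ,  58. ])]
dividers (bottom end) z=58 [array([539.1, 280.9,  58. ]), array([536.5, 245.9,  58. ]), array([533.4, 210. ,  58. ]), array([531.5, 173.9,  58. ]), array([528.8, 137.3,  58. ])]
pad keys z44 [array([ 590.6, -175.5,   44. ]), array([ 589.5, -230.3,   44. ]), array([ 588.4, -284.6,   44. ])]
```

```bash
python3 - <<'E'
from h import *
yaw=np.pi/2-0.054
for i,(x,y) in [(3,(520,-70)),(4,(536,160)),(5,(536,290))]:
    robot.move_ptp([x,y,220],[np.pi,0,yaw]); robot.sleep(0.3)
    d=cam('wrist','w%d.png'%i); np.save('w%d.npy'%i,np.r_[d['fovy'],d['cx'],d['cy'],d['eye'],d['orientation']])
    t=np.array(robot.current_tcp_pos()); print(t,robot.current_eef_rot(),robot.current_t())
    Rm=R.from_euler('xyz',robot.current_eef_rot()).as_matrix()
    print('tcp proj',proj(d,t),[proj(d,t+Rm@np.array(o)) for o in [(7.5,46.5,0),(7.5,-46.5,0)]])
E
```

```text
[520.03781991 -69.72274442 220.01042852] [ 3.14157526e+00 -4.96287779e-05  1.51712976e+00] 7.2083
tcp proj [250.64682503 246.13726718] [array([334.09238116, 234.06608029]), array([167.26124446, 233.78884402])]
[536.24840355 158.96826472 220.03689456] [3.14152022e+00 1.02078492e-04 1.51508977e+00] 8.475
tcp proj [250.59407249 245.82820713] [array([334.0748021 , 233.72489367]), array([167.16960299, 233.49311481])]
[536.32332041 288.99737111 220.20041973] [3.14134170e+00 7.76558106e-06 1.51522160e+00] 9.4083
tcp proj [250.59937727 245.88025429] [array([334.08745933, 233.78105685]), array([167.16974471, 233.54111226])]
```

View pics/w3.png

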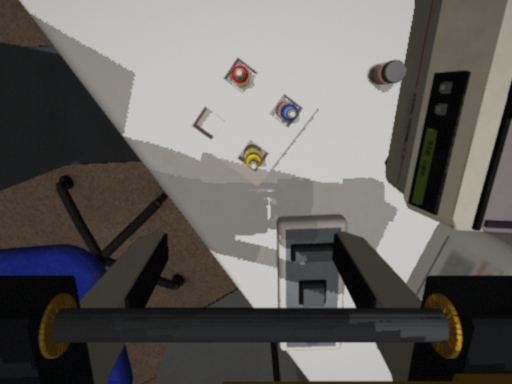

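View pics/w4.png

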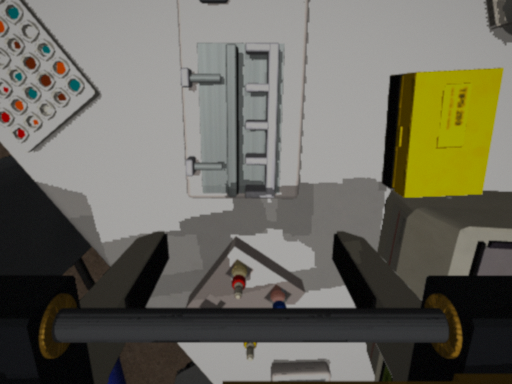

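View pics/w5.png

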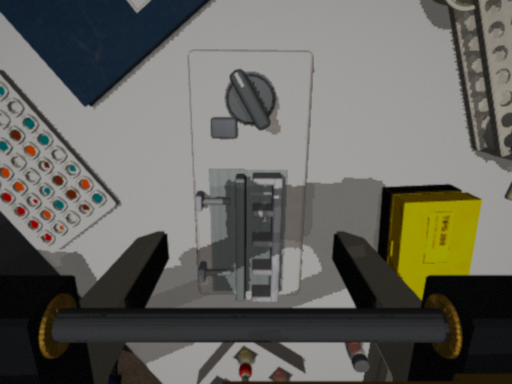

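```bash
python3 - <<'E'
from h import *
d=load(3)
for n,l in caps(d,(190,50,320,190)).items():
    for c in l: print(n,c,onz(d,*c[1],57).round(1))
im=load(4)['img']; cv2.imwrite('pics/w4z.png',cv2.resize(im[30:205,170:320],None,fx=3.4,fy=3.4,interpolation=cv2.INTER_CUBIC))
im=load(5)['img']; cv2.imwrite('pics/w5z.png',cv2.resize(im[50:150,190:310],None,fx=5,fy=5,interpolation=cv2.INTER_CUBIC))
E
```

```text
red (47, (239.2903289794922, 73.74193572998047), 8.569878578186035) [514.6  30.9  57. ]
blue (64, (289.0625, 112.125), 8.14070987701416) [561.4  -7.2  57. ]
yellow (58, (252.89999389648438, 159.89999389648438), 8.174446105957031) [523.4 -53.   57. ]
yellow (20, (249.0, 147.5), 4.717090606689453) [520.1 -40.1  57. ]
```

View pics/w4z.png

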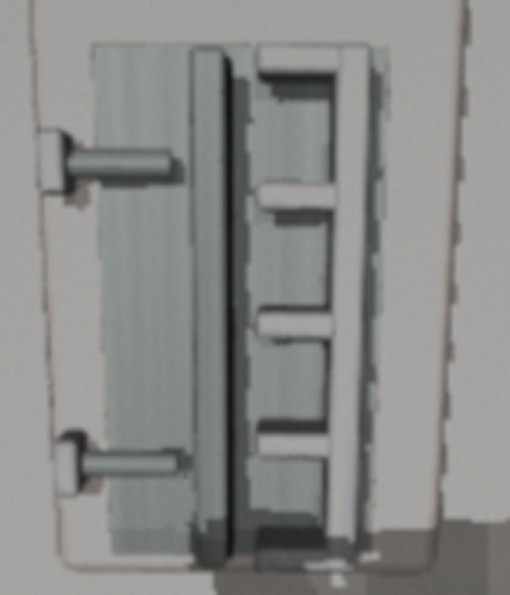

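View pics/w5z.png

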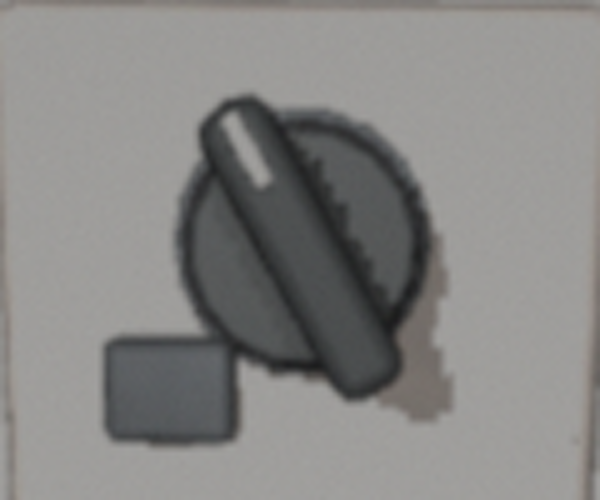

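```bash
python3 - <<'E'
from h import *
d=load(4); z=lambda u,v:onz(d,170+u/3.4,30+v/3.4,58).round(1)[:2]
print('div',[z(296,v) for v in (60,196,323,444)])
print('wall',[z(*p) for p in [(340,80),(334,250),(330,400),(327,520)]])
print('jaw',[z(*p) for p in [(226,80),(228,250),(230,400),(231,520)]])
d=load(5); z=lambda u,v:onz(d,190+u/5,50+v/5,113).round(1)[:2]
a,b=z(238,98),z(358,398); print('knob',a,b,(a+b)/2,np.linalg.norm(a-b),np.degrees(np.arctan2(*(a-b)[::-1])))
o=onz(d,190+305/5,50+243/5,80); print('disc',o)
# mixer frame pred
y=-0.054; M=R.from_euler('z',y).as_matrix()
E
```

```text
div [array([549. , 281.1]), array([547.3, 245.8]), array([545.6, 210.5]), array([543.9, 174.7])]
wall [array([560.9, 275.4]), array([557.5, 230.5]), array([554.7, 187.4]), array([552.3, 150.4])]
jaw [array([529.6, 277.2]), array([527.1, 232.2]), array([524.9, 189. ]), array([522.7, 152. ])]
knob [531.6 389.5] [548.4 341.8] [540.   365.65] 50.57202784148563 109.40232783821808
disc [541.01110244 366.4265547   80.        ]
```

```bash
cat >> h.py <<'E'
YAW=np.pi/2-0.054
PK={1:(538.6,156.7),2:(540.5,192.4),3:(542.5,228.1),4:(544.5,263.5)}
def look(i,x,y,z=220,yaw=YAW):
    robot.move_ptp([x,y,z],[np.pi,0,yaw]); robot.sleep(0.3)
    d=cam('wrist','w%d.png'%i); np.save('w%d.npy'%i,np.r_[d['fovy'],d['cx'],d['cy'],d['eye'],d['orientation']]); return d
def pick(x,y):
    O=[np.pi,0,YAW]
    robot.move_gripper(0.5)
    robot.move_ptp([x,y,130],O)
    s=robot.move_linear([x,y,37],O,speed=80,f_stop=8); print('down',s,robot.current_tcp_pos())
    if s: return False
    robot.move_gripper(0.0); print('w',robot.current_gripper_width()*93)
    robot.move_linear([x,y,170],O,speed=120); print('lifted w',robot.current_gripper_width()*93, robot.current_contact_force())
def place(k):
    O=[np.pi,0,YAW]; x,y=PK[k]
    robot.move_ptp([x,y,170],O); robot.sleep(0.2)
    print(robot.current_tcp_pos())
    robot.move_linear([x,y,95],O,speed=100)
    robot.sleep(0.2)
    s=robot.move_linear([x,y,61.5],O,speed=35,f_stop=6); print('place',s,robot.current_tcp_pos(),robot.current_contact_force(),robot.current_t())
    return s
def release():
    t=np.array(robot.current_tcp_pos())
    robot.move_gripper(0.45); t[2]=170
    robot.move_linear(t,[np.pi,0,YAW],speed=120)
E
python3 - <<'E'
from h import *
d=look(6,520,-70)
for n,l in caps(d,(150,20,340,220)).items():
    for c in l: print(n,c,onz(d,*c[1],57).round(1))
c=caps(d,(150,20,340,220))['red'][0]; p=onz(d,*c[1],57)
if abs(p[0]-514.5)+abs(p[1]-31)<4:
    pick(p[0],p[1]); s=place(1); cam('side','s1.png'); cam('wrist','p1.png')
E
```

```text
red (46, (239.09756469726562, 74.03658294677734), 8.5447359085083) [514.4  31.1  57. ]
blue (59, (289.0, 112.5), 8.20071029663086) [561.3  -7.   57. ]
yellow (58, (252.9044189453125, 160.4264678955078), 8.201589584350586) [523.5 -53.1  57. ]
yellow (19, (249.5, 148.0), 4.924529075622559) [520.6 -40.1  57. ]
down True [514.0473204   31.21789687  46.5451335 ]
[537.74893938 155.32865941 168.21431543]
place False [538.79629573 156.73546071  61.72281777] [ 0.13465384 -0.42475257  0.0641052 ] 16.7167
```

```bash
python3 -c "
import cv2;im=cv2.imread('pics/s1.png');cv2.imwrite('pics/s1z.png',cv2.resize(im[110:260,130:290],None,fx=4,fy=4))"
```

```text
(no output)
```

View pics/s1z.png

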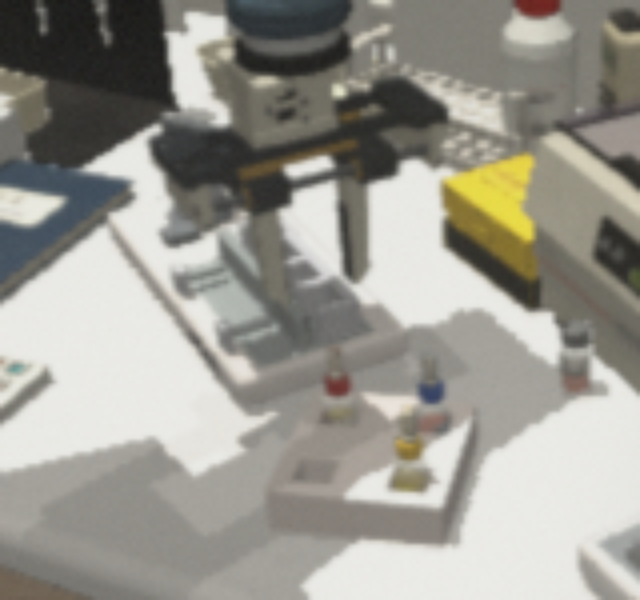

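View pics/p1.png

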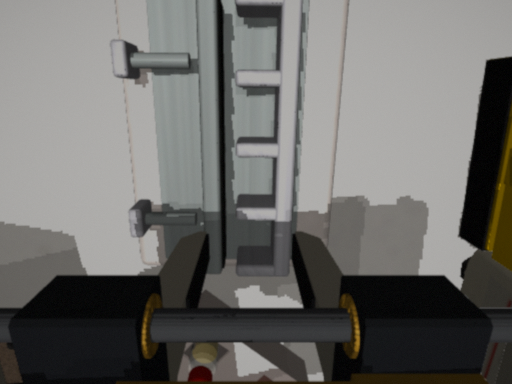

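```bash
sed -i 's/speed=80,f_stop=8); print/speed=40,f_stop=12); print/; s/    if s: return False/    if s:\n        print(robot.current_contact_force()); raise SystemExit/' h.py
python3 - <<'E'
from h import *
t=np.array(robot.current_tcp_pos()); t[2]=170; robot.move_linear(t,[np.pi,0,YAW])
d=look(7,520,-70)
c=caps(d,(150,20,340,220))['red'][0]; p=onz(d,*c[1],57); print(p)
pick(p[0],p[1]); cam('side','s2.png'); cam('wrist','p2.png');print(robot.current_t())
E
python3 -c "
import cv2;im=cv2.imread('pics/s2.png');cv2.imwrite('pics/s2z.png',cv2.resize(im[110:260,130:290],None,fx=4,fy=4))"
```

```text
[498.67844259  54.66691143  57.        ]
down False [498.82188771  54.64582493  37.15248029]
w 19.984760208163273
lifted w 20.494390507750783 [ 1.06291431 -0.19758806 -0.22319497]
24.2333
```

View pics/s2z.png

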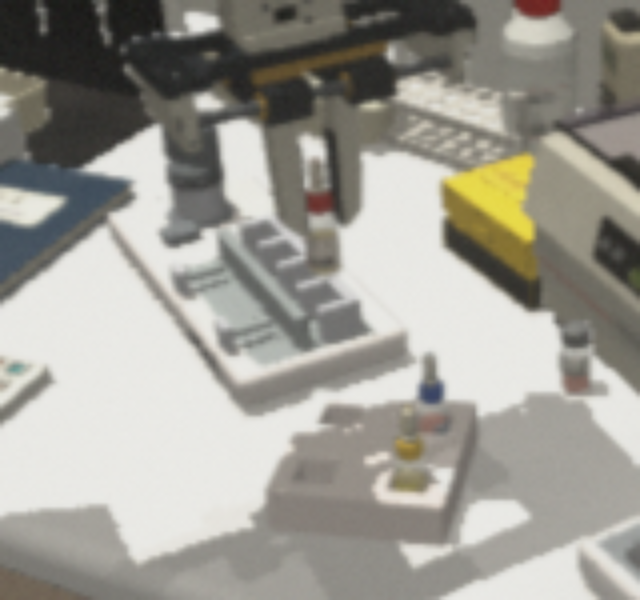

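View pics/p2.png

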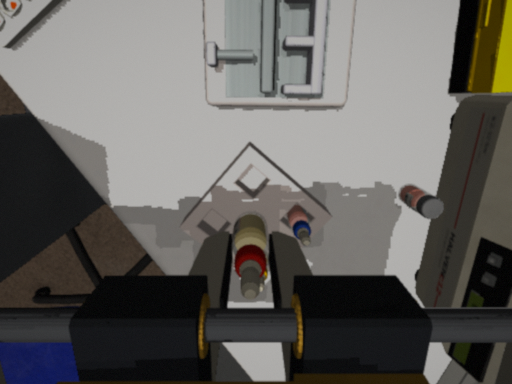

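```bash
python3 - <<'E'
from h import *
place(1); cam('side','s3.png'); print(robot.current_gripper_width()*93)
E
python3 -c "
import cv2;im=cv2.imread('pics/s3.png');cv2.imwrite('pics/s3z.png',cv2.resize(im[110:260,130:290],None,fx=4,fy=4))"
```

```text
[538.33593446 155.65505485 169.92756435]
place False [538.82833642 156.72614686  61.72735145] [-1.11437157  0.29369841  0.14396194] 27.1583
20.807166548381037
```

View pics/s3z.png

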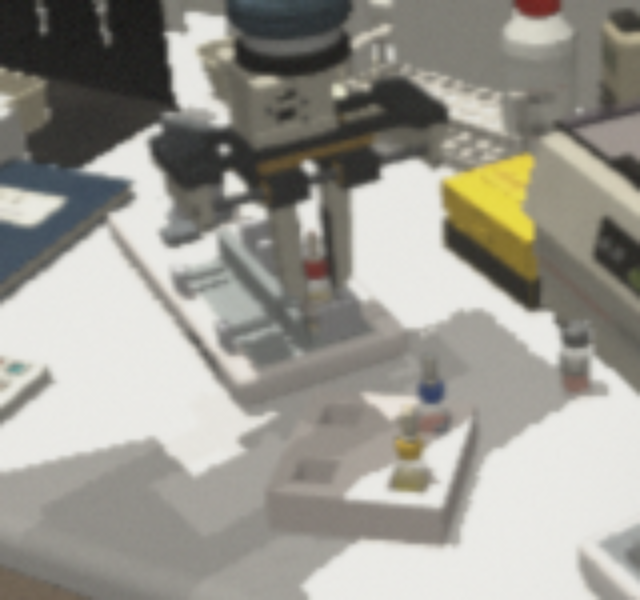

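```bash
python3 - <<'E'
from h import *
t=np.array(robot.current_tcp_pos()); O=[np.pi,0,YAW]
print(robot.move_linear([PK[1][0],PK[1][1],60],O,speed=10,f_stop=4),robot.current_contact_force(),robot.current_tcp_pos())
release()
d=look(8,536,120,220)
for n,l in caps(d).items():
    for c in l: print(n,c[1:],onz(d,*c[1],57).round(1),onz(d,*c[1],81).round(1))
print(robot.current_t())
E
```

```text
True [ 0.09158502 -0.84394603  3.99241975] [539.05711069 156.74189583  60.96492544]
red ((252.46665954589844, 144.63333129882812), 8.649896621704102) [538.6 153.1  57. ] [538.7 156.7  81. ]
red ((22.5, 22.5), 5.700977325439453) [334.7 275.1  57. ] [349.8 269.8  81. ]
red ((262.0, 253.5), 6.18475866317749) [543.2  30.5  57. ] [542.9  43.2  81. ]
blue ((19.5, 363.8902587890625), 22.834989547729492) [ 230.4 -109.    57. ] [253.1 -86.1  81. ]
blue ((262.5833435058594, 267.5), 6.589749813079834) [543.1  12.8  57. ] [542.9  26.8  81. ]
yellow ((455.5, 91.0), 87.77395629882812) [736.2 194.6  57. ] [721.8 195.2  81. ]
yellow ((343.0, 329.5), 27.572731018066406) [637.1 -76.7  57. ] [630.  -56.2  81. ]
yellow ((156.5, 333.5212707519531), 23.526695251464844) [410.1 -71.4  57. ] [419.6 -51.3  81. ]
29.775
```

View pics/w8.png

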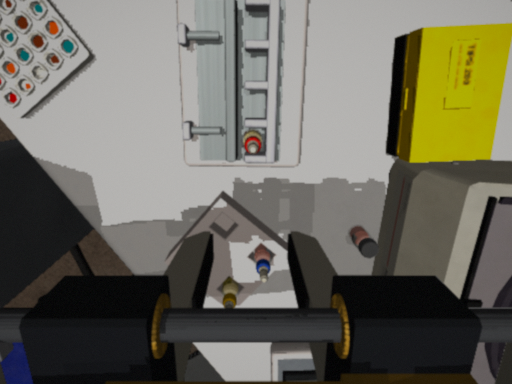

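```bash
sed -i 's/61.5\],O,speed=35,f_stop=6/60],O,speed=25,f_stop=4/' h.py
python3 - <<'E'
from h import *
for i,n,k in [(9,'blue',2),(10,'yellow',3)]:
    d=look(i,510,-50)
    c=caps(d,(150,20,340,225))[n][0]; p=onz(d,*c[1],57); print(n,c,p)
    pick(p[0],p[1]); 
    if not 12<robot.current_gripper_width()*93<25: raise SystemExit('nogrip')
    if not place(k): print('no floor contact')
    cam('side','s%d.png'%i); cam('wrist','p%d.png'%i)
    release()
d=look(11,536,140,220)
for n,l in caps(d,(200,0,300,210)).items():
    for c in l: print(n,c[1:],onz(d,*c[1],81).round(1))
print(robot.current_t())
E
```

```text
blue (63, (280.84375, 113.92500305175781), 8.076614379882812) [543.27676115  12.52174039  57.        ]
down False [543.37719295  12.51872749  37.13244275]
w 20.19068982306398
lifted w 20.45101600102647 [ 0.68690906 -1.2122275  -0.41166768]
[540.94999872 190.66242    169.98643569]
place True [540.4655937  192.38650724  60.91856451] [ 0.65273346 -0.61013032  4.90665824] 39.3333
yellow (58, (241.2662353515625, 158.12986755371094), 8.343192100524902) [501.50015003 -29.78780922  57.        ]
down False [501.59458931 -29.82441885  37.14245252]
w 20.434677002859562
lifted w 20.617656581864622 [-0.04965552 -0.82072337 -1.08890276]
[542.84549529 226.56773209 170.13672285]
place True [542.46985176 228.0660309   60.92085286] [0.09699551 0.15673047 5.48648042] 51.0917
red ((253.07142639160156, 165.92857360839844), 8.586397171020508) [538.6 156.7  81. ]
blue ((253.0, 128.0), 8.544103622436523) [540.2 192.4  81. ]
yellow ((253.0, 88.5), 9.552586555480957) [541.9 227.1  81. ]
53.6833
```

View pics/w11.png

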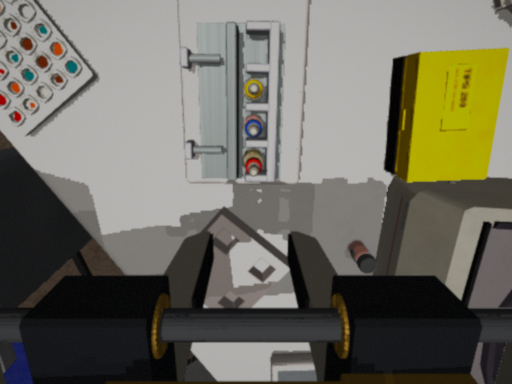

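```bash
python3 - <<'E'
from h import *
d=look(12,540.5,325,230)
im=d['img']; cv2.imwrite('pics/w12z.png',cv2.resize(im[90:210,190:310],None,fx=5,fy=5,interpolation=cv2.INTER_CUBIC)); print(proj(d,[540.5,366,113]))
E
```

```text
[247.32071867 141.33388905]
```

View pics/w12z.png

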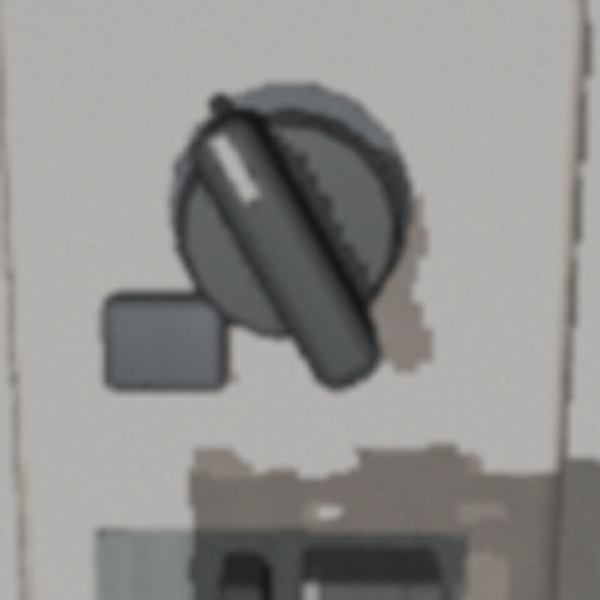

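```bash
python3 - <<'E'
from h import *
d=load(12); z=lambda u,v:onz(d,190+u/5,90+v/5,113)[:2]
a,b=z(225,114),z(348,388); c=(a+b)/2; ang=np.arctan2(*(a-b)[::-1]); print(a,b,c,np.linalg.norm(a-b),np.degrees(ang))
o=onz(d,190+290/5,90+222/5,80); print(o)
print(robot.inverse_kinematics([c[0],c[1],150],[np.pi,0,ang]))
robot.move_gripper(0.5)
O=[np.pi,0,ang]
robot.move_ptp([c[0],c[1],150],O); robot.sleep(.2)
s=robot.move_linear([c[0],c[1],86],O,speed=30,f_stop=10); print(s,robot.current_tcp_pos(),robot.current_contact_force(),robot.current_ft_torque())
cam('side','k1.png')
if not s:
    robot.move_gripper(0.0); print(robot.current_gripper_width()*93,robot.current_contact_force(),robot.current_ft_torque(),robot.current_qpos(),robot.current_t())
    cam('side','k2.png');cam('wrist','k3.png');cam('top','k4.png')
E
python3 -c "
import cv2;im=cv2.imread('pics/k2.png');cv2.imwrite('pics/k2z.png',cv2.resize(im[90:220,130:290],None,fx=4,fy=4))"
```

```text
[531.43508727 390.69363257] [550.10345752 342.06925069] [540.76927239 366.38144163] 52.084916829446534 111.00330567331376
[540.98660883 367.97987775  80.        ]
[ 4.25026836e-01  4.89852017e-01  1.36309338e+00 -4.44089210e-16
  1.28864726e+00  5.84499983e-02]
False [540.88797597 366.41935626  86.18284805] [-0.35668833  0.32480676  0.08136523] [-0.00732335 -0.12914729  0.01976611]
13.075704988884421 [-2.20967475 -0.22480616  1.61969661] [-0.03238915  0.20178748  0.15399061] [4.25185335e-01 5.45827163e-01 1.43663940e+00 1.59932650e-04
 1.15973649e+00 5.83378382e-02] 58.7917
```

View pics/k2z.png

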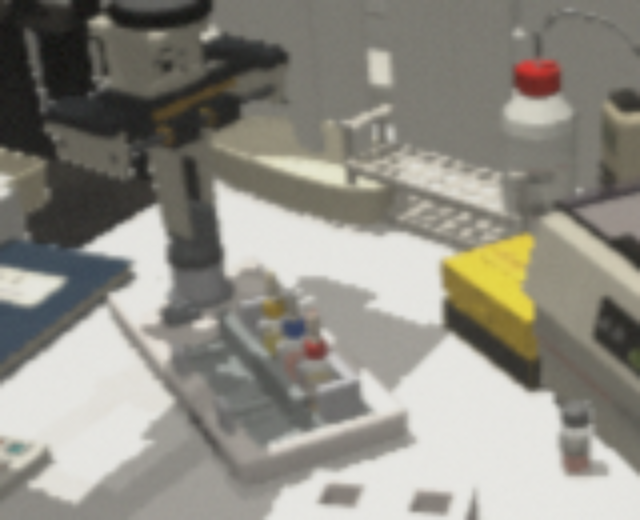

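View pics/k3.png

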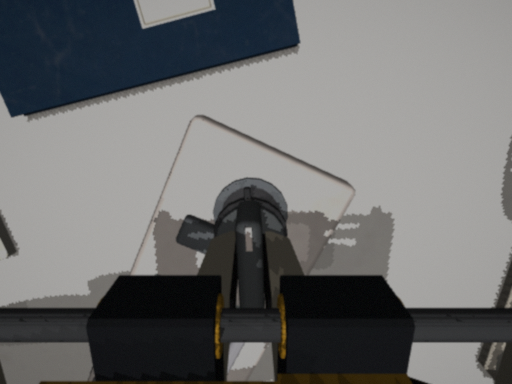

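```bash
python3 - <<'E'
from h import *
q0=np.array(robot.current_qpos()); np.save('kq0.npy',q0)
tz0=robot.current_ft_torque()[2]
for k in range(1,13):
    q=q0.copy(); q[5]+=0.08*k; robot.move_j(q); 
    print(k,round(robot.current_qpos()[5]-q0[5],3),np.round(robot.current_ft_torque()[2],3),np.round(robot.current_contact_force(),1),round(robot.current_gripper_width()*93,2),round(robot.current_t(),1))
E
```

```text
1 0.078 0.183 [-1.   0.6  1.1] 13.22 59.2
2 0.157 0.181 [-1.2 -0.1  0.9] 12.81 59.4
3 0.236 0.18 [-0.8 -0.8  0.5] 13.32 59.7
4 0.316 0.112 [-0.2  0.5  0.4] 12.88 59.9
5 0.396 0.113 [ 0.9  0.9 -1.1] 12.94 60.2
6 0.476 0.169 [ 0.5  1.1 -0.7] 13.14 60.4
7 0.556 0.143 [ 1.8 -0.2 -1.6] 13.27 60.7
8 0.636 0.205 [ 2.1 -0.5 -1.7] 13.17 60.9
9 0.716 0.144 [ 2.9  0.9 -1.2] 12.76 61.2
10 0.796 0.218 [ 4.4 -0.  -1.9] 12.85 61.4
11 0.876 0.117 [ 3.6 -1.1 -2.9] 13.07 61.7
12 0.956 0.156 [ 4.1 -1.3 -1.9] 13.26 61.9
```

```bash
cat > turn.py <<'E'
from h import *
import sys
q0=np.load('kq0.npy'); end=float(sys.argv[1]); step=float(sys.argv[2])
qt=robot.current_qpos()[5]-q0[5]; hi=None
while qt<end:
    qt+=step; q=q0.copy(); q[5]+=qt; robot.move_j(q)
    r=[]
    for _ in range(6): r.append(robot.current_ft_torque()[2]); robot.sleep(0.02)
    m=np.mean(r); print(round(robot.current_qpos()[5]-q0[5],3),round(m,3),np.round(np.min(r),2),np.round(np.max(r),2),round(robot.current_gripper_width()*93,2),round(robot.current_t(),1))
    if m>0.245 and hi is None: hi=qt
    if hi is not None and m<0.15: print('DROP'); break
    if hi is not None and qt-hi>0.40: print('LIMIT'); break
E
python3 turn.py 1.35 0.06
```

```text
1.012 0.158 0.12 0.19 13.01 62.3
1.072 0.164 0.11 0.21 13.09 62.6
1.132 0.166 0.15 0.22 13.33 63.0
1.192 0.161 0.14 0.19 13.23 63.3
1.252 0.179 0.15 0.22 13.3 63.7
1.312 0.179 0.11 0.21 13.55 64.0
1.372 0.152 0.14 0.18 13.03 64.4
```

```bash
python3 turn.py 2.3 0.03
```

```text
1.397 0.163 0.13 0.2 13.42 64.7
1.427 0.153 0.14 0.2 12.8 65.1
1.457 0.189 0.15 0.25 13.21 65.4
1.487 0.168 0.14 0.21 12.87 65.8
1.517 0.18 0.15 0.2 13.51 66.1
1.547 0.17 0.14 0.19 13.09 66.5
1.577 0.197 0.16 0.23 13.23 66.8
1.607 0.249 0.22 0.31 13.19 67.2
1.637 0.269 0.22 0.31 13.27 67.5
1.667 0.287 0.26 0.31 13.68 67.9
1.697 0.276 0.25 0.31 13.19 68.2
1.727 0.2 0.13 0.27 13.21 68.6
1.757 0.076 0.05 0.11 12.8 68.9
DROP
```

```bash
python3 - <<'E'
from h import *
q0=np.load('kq0.npy'); qt=1.757
while qt<1.95:
    qt+=0.02; q=q0.copy(); q[5]+=qt; robot.move_j(q)
    r=[]
    for _ in range(6): r.append(robot.current_ft_torque()[2]); robot.sleep(0.02)
    m=np.mean(r); print(round(robot.current_qpos()[5]-q0[5],3),round(m,3),np.round(np.min(r),2),np.round(np.max(r),2))
    if m<-0.12: break
E
```

```text
1.773 -0.024 -0.04 -0.0
1.793 -0.089 -0.13 -0.05
1.813 -0.163 -0.22 -0.09
```

```bash
python3 - <<'E'
from h import *
robot.move_gripper(0.5); robot.sleep(0.3)
t=np.array(robot.current_tcp_pos()); t[2]=160
robot.move_linear(t,speed=80)
d=look(13,540.5,325,230)
cv2.imwrite('pics/w13z.png',cv2.resize(d['img'][90:210,190:310],None,fx=5,fy=5,interpolation=cv2.INTER_CUBIC))
d=look(14,536,160,220)
for n,l in caps(d,(200,0,300,210)).items():
    for c in l: print(n,c[1:],onz(d,*c[1],81).round(1))
cv2.imwrite('pics/w14z.png',cv2.resize(d['img'][30:205,170:320],None,fx=3.4,fy=3.4,interpolation=cv2.INTER_CUBIC))
print(robot.current_t())
E
```

```text
red ((253.3372039794922, 185.77906799316406), 8.464790344238281) [538.5 157.1  81. ]
red ((250.5, 137.5), 2.9155757427215576) [538.1 204.1  81. ]
blue ((253.72579956054688, 149.88710021972656), 8.539814949035645) [540.6 192.3  81. ]
yellow ((254.5, 112.0), 9.34087085723877) [542.9 227.   81. ]
yellow ((252.0, 173.5), 6.18475866317749) [537.8 169.5  81. ]
74.8167
```

View pics/w13z.png

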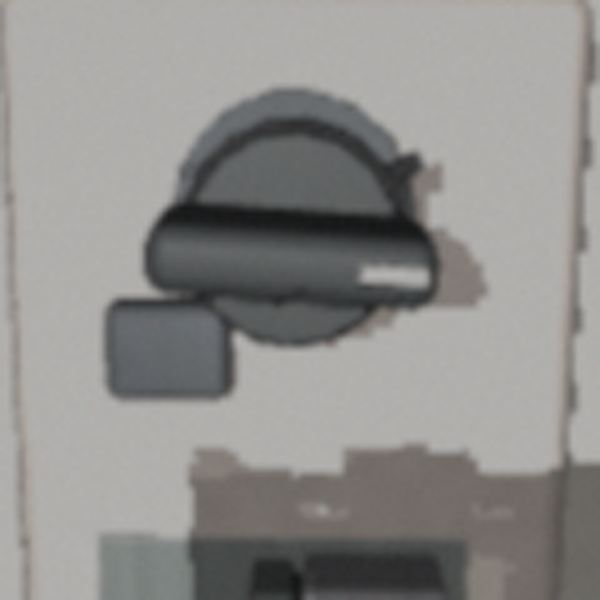

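View pics/w14z.png

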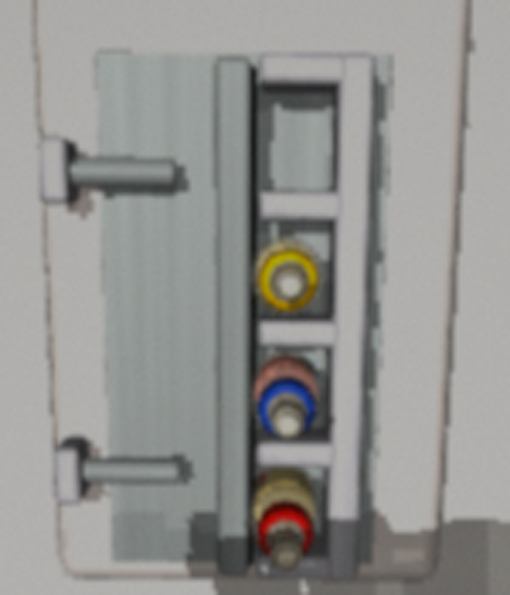

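```bash
python3 - <<'E'
from h import *
d=look(15,570,-240,200,yaw=np.pi) if False else None
robot.move_ptp([520,0,220],[np.pi,0,np.pi/2]); robot.move_gripper(0.0)
O=[np.pi,0,np.pi]
robot.move_ptp([589.5,-230.3,120],O); robot.sleep(.2)
for i,v in enumerate(['side','top']):
    d=cam(v,'pd%d.png'%i); print(v,proj(d,[589.5,-230.3,44]),proj(d,robot.current_tcp_pos()))
print(robot.current_tcp_pos(),robot.current_eef_rot(),robot.current_gripper_width(),robot.current_t())
a=cv2.imread('pics/pd0.png')[130:310,240:400];b=cv2.imread('pics/pd1.png')[130:230,290:410]
cv2.imwrite('pics/pd.png',np.hstack([cv2.resize(a,(500,562)),cv2.resize(b,(300,250)) if 0 else cv2.copyMakeBorder(cv2.resize(b,(300,250)),0,312,0,0,cv2.BORDER_CONSTANT)]))
E
```

```text
side [314.50055043 255.49576584] [316.46857852 227.19963263]
top [352.08578212 189.10948471] [357.79446769 185.18081529]
[ 589.62788839 -229.9538912   120.25845087] [-3.14145247e+00  2.95924650e-04 -3.14123198e+00] 0.006212268726804159 78.3333
```

View pics/pd.png

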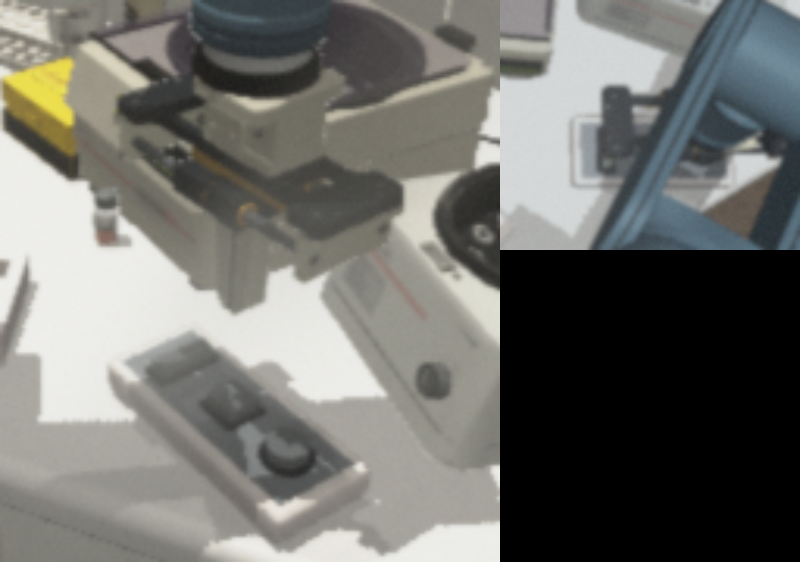

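```bash
cat > press.py <<'E'
from h import *
import sys
x,y=map(float,sys.argv[1:3]); O=[np.pi,0,np.pi]
robot.move_linear([x,y,75],O,speed=100); robot.sleep(.3)
robot.move_linear([x,y,50],O,speed=60); robot.sleep(.3)
f0=np.array(robot.current_contact_force())
z=45.0; df=0
while z>36:
    z-=0.5; robot.move_linear([x,y,z],O,speed=10); robot.sleep(.05)
    df=np.mean([robot.current_contact_force()[2] for _ in range(4)])-f0[2]
    print(z,round(robot.current_tcp_pos()[2],2),round(df,2))
    if df>9: break
robot.sleep(.2); cam('side',sys.argv[3])
robot.move_linear([x,y,75],O,speed=60); print(robot.current_t())
E
python3 press.py 589.5 -230.3 ksq.png
```

```text
44.5 44.51 -1.15
44.0 44.15 1.21
43.5 43.58 0.49
43.0 43.07 0.67
42.5 42.58 1.82
42.0 42.06 1.11
41.5 41.54 1.44
41.0 41.05 2.23
40.5 40.55 2.39
40.0 40.07 2.9
39.5 39.56 3.29
39.0 39.06 3.24
38.5 38.54 3.19
38.0 38.3 5.92
37.5 38.22 7.43
37.0 38.18 10.98
86.3833
```

Square reached its hard stop at z≈38.2 with the spring behaviour expected. Bar, then round.

```bash
python3 press.py 590.6 -175.0 kbar.png | tail -7; python3 press.py 588.4 -285.2 krnd.png | tail -7
python3 - <<'E'
import cv2,numpy as np
cv2.imwrite('pics/kk.png',np.hstack([cv2.resize(cv2.imread('pics/%s.png'%n)[180:310,250:370],(266,288)) for n in ('ksq','kbar','krnd')]))
E
```

```text
39.5 39.57 2.92
39.0 39.02 3.39
38.5 38.57 3.78
38.0 38.29 5.49
37.5 38.26 8.99
37.0 38.16 11.29
94.5333
40.0 40.07 5.23
39.5 39.54 5.71
39.0 39.06 6.17
38.5 38.54 5.06
38.0 38.29 6.73
37.5 38.25 9.74
102.925
```

View pics/kk.png

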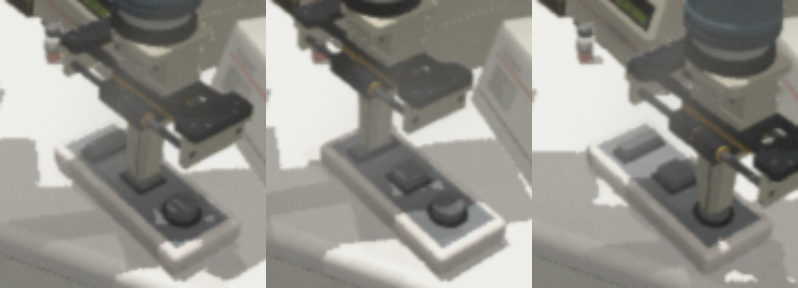

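```bash
python3 - <<'E'
from h import *
robot.move_linear([588,-285,200],[np.pi,0,np.pi])
d=look(16,520,120,240)
for n,l in caps(d,(200,0,300,210)).items():
    for c in l[:1]: print(n,c[1:],onz(d,*c[1],81).round(1))
cam('side','fin.png'); print(robot.current_contact_force(),robot.current_t())
cv2.imwrite('pics/fz.png',np.hstack([d['img'],cv2.resize(cv2.imread('pics/fin.png')[110:300,130:270],(283,384))]))
robot.sleep(0.5)
E
```

```text
red ((267.0, 140.0), 8.24631118774414) [538.5 156.5  81. ]
blue ((268.066162109375, 102.85294342041016), 8.147441864013672) [540.9 192.2  81. ]
yellow ((268.5, 64.16666412353516), 9.501564025878906) [542.6 227.   81. ]
[-0.18115439 -0.25298756  0.32745758] 106.2583
```

View pics/fz.png

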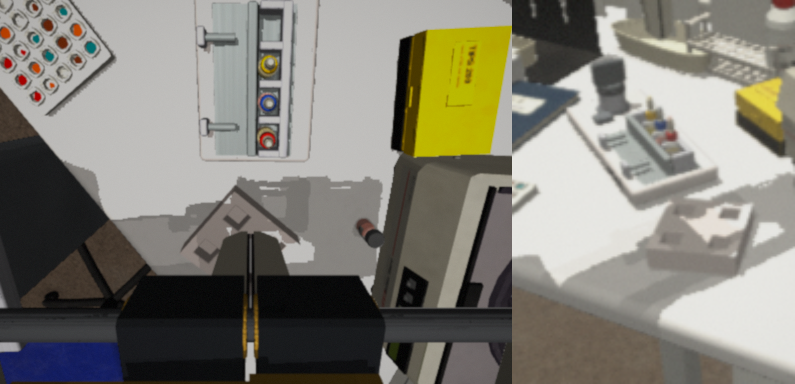

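The three bottles stand in pockets 1–3: red at (267,140), blue at (268,103) and yellow at (268,64). The jaw is closed and all four wells of the stand are empty. The vial and the tip box are where they were.

```bash
python3 -c "
from bench import robot
print(robot.hand_in())"
```

```text
the job is handed in; nothing more can be done
None
```

The job is done and handed in at about 107 s of the robot's clock; the hand-in gave no verdict.

- **Bottles:** Three were present, red, blue and yellow; the fourth well was empty. They stand upright in pockets 1, 2 and 3. The last picture showed their caps within about 1 mm of where I set them down.
- **Stand:** It was found about 3 cm from its first position partway through, so I measured the bottles again before each grasp. My first descent on the red bottle stopped early on the force limit, for a reason I did not establish. The script then made one placing motion with an empty gripper; the pictures showed nothing disturbed.
- **Jaw:** Torque on the knob rose from about 0.17 to 0.29 N m, then dropped and reversed sign, so I let go. The knob settled by itself at about 2.04 rad of total turn. That fits the stop plus 0.6 rad, which means one click and no second. The jaw measured about 24 mm from the wall, which is closed.
- **Keys:** I pressed square, then bar, then round, one at a time, after the jaw was locked. Each went down to a hard stop at z ≈ 38.2 mm, about 5.8 mm of travel as read at the gripper tip; the nominal travel is 6 mm.
- **Vial and tip box:** I left both alone, and they showed no sign of having moved.

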